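Refit the belt cover of a wood lathe onto its interlock switch

TASK

The belt speed of the small wood lathe has been changed: put its belt cover back on the sloping cowl of the headstock. Feel for the lip at the lower end of the seat (the cowl is adjustable in height) and hook the cover's tongue fully under it, swing the cover down, and press its upper edge home until the spring catch snaps over it and it holds the interlock switch lever down; leave it square and flat. Work with a light touch, forcing nothing, and leave the other things on the bench where they are.

Things in the scene. Friction and masses are not known exactly. Their poses are not given: they have to be found in the camera images.
- cover: the loose belt cover: flat grey metal plate 140 (x) x 130 (y) x 6 mm (z), about 0.4 kg, with dark vent slots, a black grip rib across its middle and a tongue at one end. Origin: centre of the plate's underside (tongue, rib not counted); z out of its outer face, x towards its upper edge, tongue at -x. It starts flat on the bench, outer face up, tongue roughly towards the robot.
- cover_rib (a point): middle of the top of the cover's grip rib (x = y = 0, z = 36 mm of the cover). The rib is black, flat-sided, 16 mm thick along the cover's x, 64 mm long along its y, and rises 30 mm from the plate's outer face (z = 6 to 36 mm).
- cover_tongue (a point): middle of the end of the cover's tongue, at x = -88, y = 0, z = 2 mm of the cover. The tongue is 60 mm wide and 4 mm thick (cover z = 0 to 4 mm) and sticks out from x = -70 to -88 mm.
- cover_edge (a point): middle of the cover's upper edge, on its outer face (x = 70, y = 0, z = 6 mm of the cover). This edge pushes the switch lever down and snaps under the catch; press on the plate close to it, between lever and catch.
- lathe: the small grey wood lathe, fixed. Origin on the bench under the middle of the belt cowl; x away from the robot, y left, z up; the bed runs to -y. The cowl tops the headstock (170 mm wide in y, 275 mm high); its face slopes 30 degrees from level, rising towards +x. It sits on slotted screws: its setting differs each time by up to 16 mm in height, up or down, from the places told here; feel for it.
- seat (a point): middle of the cowl's seat face at the middle setting: 215 mm above the lathe's origin; axes as the lathe. Below, p is the distance from here up the slope, n square out of the face, y left. The seated cover's origin and axes lie at p = y = n = 0, its x up the slope. The face is open for p = -45 to 50, |y| < 50 mm, metal around it to |y| = 88, p = -105 to 116 mm; nothing on it is higher than n = 25 mm.
- lip (a point): middle of the wall that closes the slot under the lip at the lower end of the seat, at the middle setting (p = -88, y = 0, n = 0 mm). The lip is a strip over the plain seat from p = -88 to -77 mm, its underside at n = 9, its top at n = 13 mm; the slot is 68 mm wide (|y| < 34 mm). With the tongue home against the wall the cover may be tilted up to about 20 degrees off the seat.
- lever (a joint): hinged lever of the interlock switch, rad: 0 = up (free), about 0.34 = flat under the seated cover; the switch operates at 0.24. A 5 mm wide steel strip 38 mm long hinged at p = 98, y = -30 mm, pointing down the slope over the upper part of the seat, with a white 8 mm roller at its end, whose top stands at p = 62, n = 13 mm when free. Its spring gives about 1 N at the roller.
- catch (a joint): the spring catch, rad: 0 = upright (at rest, and again once snapped over the cover), about 0.2 while the edge passes. A steel leaf 28 mm wide at p = 71.5, y = 20 mm, hinged below the seat; its nose points down the slope to p = 66, underside n = 7.5 mm, and slopes back up to the leaf at n = 22 mm. Snapping in takes roughly 6 to 15 N near the cover's upper edge; unpressed, the cover rests up on the nose.
- gouge: a turning gouge, 340 mm long, wooden handle and steel blade, lying on the bench; origin under its middle (bystander)
- bowl: a small turned dark wooden bowl, 110 mm across, 48 mm high, standing upright; origin at the centre of its underside (bystander)
- wax: a low jar of wax with a metal lid, 64 mm across, 55 mm high; origin at the centre of its underside (bystander)
- blank: a square turning blank of light wood, 150 x 58 x 58 mm, lying on the bench; origin at the centre of its underside (bystander)
- spanner: a steel spanner 180 mm long lying on the bench; origin under its middle (bystander)
- finial: a small turned wooden finial, 48 mm across at the foot, 76 mm high, standing; origin at the centre of its underside (bystander)
Not all that is in view belongs to the job. Of the things like the cover, leave any that is blue; of the rest the larger one is meant.

How it is judged (in metres and radians):
At the end, for the whole second after the job is handed in: Cover seated on the cowl, tongue down: origin within 5 mm fore-aft and 7 mm sideways of the seat, 195 to 236 mm above the bench; sloping 30 degrees within 0.05 rad, square within 0.07 rad; switch lever above 0.24 rad, catch back over the edge (below 0.06 rad), cover at rest (x of cover in the frame of lathe between -0.005 and 0.005 m and y of cover in the frame of lathe between -0.007 and 0.007 m and z of cover in the frame of lathe between 0.195 and 0.236 m and angle between the z axis of cover and the z axis of lathe, either way round between 0.4736 and 0.5736 rad and angle between the y axis of cover and the y axis of lathe, either way round below 0.07 rad and x of cover_tongue in the frame of lathe below -0.05 m and value of joint lever above 0.24 rad and value of joint catch below 0.06 rad and linear speed of cover below 0.01 m/s); the robot touches nothing.
It fails at once if the tongue is forced against the lathe (more than 30 N) before the cover reaches the catch and lever (contact force between cover and lathe above 30 N and value of joint catch below 0.03 rad and value of joint lever below 0.1 rad).
It fails at once if the cover is rammed against the lathe (more than 90 N) (contact force between cover and lathe above 90 N).
It fails at once if another thing on the bench is moved more than 30 mm (distance of any of gouge, bowl, wax, blank, spanner, finial from where it was at the start of the episode above 0.03 m).
It also fails if it takes over 61 s, if anything falls off the work surface, if the arm or the gripper's body presses on something with over 40 N, if the wrist force passes 120 N, or if a joint passes its speed limit or range.

ROBOT

A 6-joint arm with a two-finger parallel gripper is mounted at the origin on the work surface. World frame = base frame: x ahead of the robot, y to its left, z up, the work surface at z = 0. Lengths are in mm, angles in rad, forces in N, time in s.
With the tool pointing down it reaches from about 275 to 750 mm from the base axis. Payload 10.2 kg.
Tool frame: the origin (TCP) lies at the very end of the fingers, on their centre line; the grasp point (between the pads) lies 19 mm behind it; z points along the fingers, y is the line along which they close (so a half turn about z gives the same grasp; the last joint's range is limited). The gripper opens to 85 mm and grips with 20 to 120 N. Pads are 22 mm wide; open, the fingers measure 114 mm over their backs; the gripper's body (76 mm by 85 mm) begins 54 mm behind the grasp point. The pads swing forward as they close: fully open they stand 13 mm farther back than shut.
Start: joints at [-1.439, 0.313, 1.498, -0, 1.331, -0.223], TCP at [182.374, -492.312, 231.294] pointing down, gripper open.
Joint ranges: [-2.94, 2.94], [-0.97, 2.17], [0.19, 2.56], [-1.23, 4.37], [0.02, 3.11], [-2.88, 2.88]. Speed limits (rad/s): [2.39, 2.39, 3.01, 3.14, 3.14, 3.14].

INTERFACE

Orientations are given as a unit quaternion [w, x, y, z].
In Python, from rig import monitor, eyes, job gives the robot as it stands. The module is installed in compiled form; this text tells all that it offers.
- The arm moves only by the tool send_rows, never from a script. Its argument "targets" is one flat list of numbers, 7 for each row, row after row: the turn, a rotation vector about the tool's x, y, z in degrees, then the shift along the tool's x, y, z in units of 60 mm (1.0 is 60 mm), then the opening, from -1 (shut) to 1 (fully open), so that 0 is half open. A call has 1 to 5 rows; each row shifts and turns the commanded pose from where the row before left it, along the tool's axes as they then stand; what a row does not reach is not made up. A row lasts 1/8 s, in which the tool goes at most 62.5 mm and 10.7 degrees, less where a joint would pass 70% of its speed; a pose out of reach is approached as far as the arm can. A call is refused whole if a number of a shift passes 1 or a number of a turn 10.7, either way. A call with a gripper value outside its range is refused whole. The fingers move at their own pace and stop on an object; "newtons" is the grip in N (left out, the last holds). Time passes only in rows, so rows that do not move let the fingers close. It gives the time, the measured TCP pose, the force, the opening and the grip force at its end, in the units of the state.
- monitor.sense(): the state, without advancing time (a new reading comes with each control period).
- eyes.capture(name): name is "scene" or "top"; returns a dict with "img" (480x640x3 uint8, red, green, blue), "K" (3x3 intrinsics, pixels), "distortion" ([k1, k2, p1, p2, k3] as OpenCV has them; the pictures are not rectified), "R" (3x3) and "t" (3): a world point X has camera coordinates R X + t. Camera axes: x right, y down, z forward; pixel columns grow to the right and rows downward; lengths in mm; the calibration is good to about 2 mm. A picture is of the moment at which its call begins. There is no depth.
- job.finish_job(): hands the job in; it is judged then, once.
The state is a dict: "time_s": time; "joints": joint angles; "dq": joint speeds; "tau": joint torques, N m; "eef_pos": TCP position; "ee_rot": TCP orientation; "force": force on the tool from outside, world axes, zero at the start; "wrist_torque": the same for the moment, N m; "grip_width": opening from 0.0 (shut) to 1.0 (fully open); "grip_force": force on a finger pad.
Only numpy, scipy, OpenCV 4.12 (cv2) and the standard library are available. Lean on these libraries where they do the work, as an engineer would, in place of code of your own. Each camera call takes 0.05 s, during which the arm holds its last target. There are 200 camera calls.

## Working session

There is one attempt and no reset: what is moved stays moved. The work goes in short steps, Python scripts to look and compute and a tool call to move; the robot and the scene stay as the last step left them, time stands still between calls to the robot, and variables do not carry over. Pictures are saved under pics/ and viewed, at most 10 in all, crops included, and the job is handed in when it is done.

Besides the shell and the picture viewer there is one more tool, called after "Call:" in YAML: its name, and indented under it one key for each argument. send_rows: Moves the arm, as the interface text tells. Its arguments: {"type":"object","properties":{"targets":{"type":"array","items":{"type":"number"}},"newtons":{"type":"number"}},"required":["targets"]}

```bash
mkdir -p pics; cat > h.py <<'E'
import numpy as np, cv2, pickle
from scipy.spatial.transform import Rotation as Ro
def cap(n,f):
    from rig import eyes
    d=eyes.capture(n); cv2.imwrite(f'pics/{f}.png',d['img'][:,:,::-1]); pickle.dump(d,open(f'pics/{f}.pkl','wb')); return d
def load(f): return pickle.load(open(f'pics/{f}.pkl','rb'))
def ray(d,uv):
    uv=np.array(uv,float).reshape(-1,1,2)
    n=cv2.undistortPoints(uv,np.array(d['K'],float),np.array(d['distortion'],float)).reshape(-1,2)
    R=np.array(d['R']);t=np.array(d['t'])
    return -R.T@t, np.c_[n,np.ones(len(n))]@R
def onz(d,uv,z):
    c,r=ray(d,uv); return c+r*((z-c[2])/r[:,2])[:,None]
def two(d1,a,d2,b):
    c1,r1=ray(d1,[a]);c2,r2=ray(d2,[b]);r1=r1[0];r2=r2[0]
    s=np.linalg.lstsq(np.c_[r1,-r2],c2-c1,rcond=None)[0]
    p=c1+s[0]*r1;q=c2+s[1]*r2; return (p+q)/2,np.linalg.norm(p-q)
def proj(d,P):
    R=np.array(d['R'],float);return cv2.projectPoints(np.array(P,float).reshape(-1,3),cv2.Rodrigues(R)[0],np.array(d['t'],float),np.array(d['K'],float),np.array(d['distortion'],float))[0].reshape(-1,2)
def delta(p0,q0,p1,q1):
    "tool-frame rotvec deg and shift/60 from pose0 to pose1 (q wxyz)"
    r0=Ro.from_quat(np.roll(q0,-1));r1=Ro.from_quat(np.roll(q1,-1))
    return np.degrees((r0.inv()*r1).as_rotvec()), r0.inv().apply(np.array(p1)-p0)/60
E
python3 - <<'E'
from h import *
for n in('scene','top'):
    d=cap(n,n+'0'); R=np.array(d['R']);print(n,-R.T@np.array(d['t']),R[2])
from rig import monitor; print(monitor.sense())
E
```

```text
scene [ 980.86129192  771.57738204 1193.50543756] [-0.32745559 -0.60019812 -0.72974999]
top [ 405.24969952  -63.74106279 1873.5053733 ] [ 0.05195059 -0.00710274 -0.9986244 ]
{'time_s': 0.1, 'joints': array([-1.43939201e+00,  3.13389941e-01,  1.49835773e+00,  1.20647517e-05,
        1.33102067e+00, -2.23417600e-01]), 'dq': array([-0.00035099, -0.00093128, -0.00265025, -0.00028867, -0.00163233,
       -0.00014948]), 'tau': array([ 3.09607443e-03, -4.12896144e+01, -2.60139978e+01, -1.66797295e-04,
        3.04571535e-03,  2.27172836e-05]), 'eef_pos': array([ 182.34875365, -492.06623197,  230.79568508]), 'ee_rot': array([-5.86950758e-04,  9.84303993e-01,  1.76480322e-01,  3.28878602e-05]), 'force': array([ 0.11670571, -0.03982016,  0.32128974]), 'wrist_torque': array([ 0.01198978, -0.03959996, -0.01766025]), 'grip_force': 0.0, 'grip_width': 1.002118670937739}
```

View pics/scene0.png

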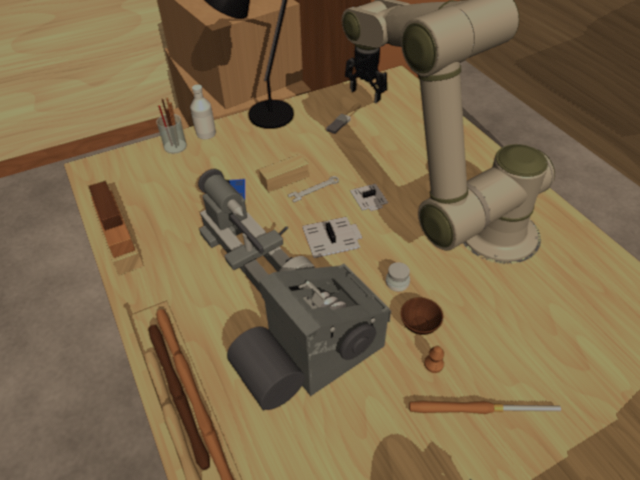

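View pics/top0.png

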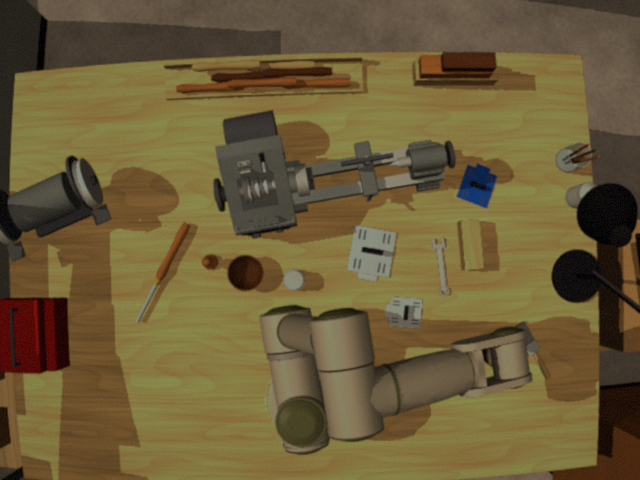

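Candidates: the grey plate at top (372,252), the smaller grey plate at (405,312) and the blue one at (478,186). By the description I choose (372,252). Next is a close crop of it together with the cowl.

```bash
python3 - <<'E'
from h import *
d=load('top0'); im=d['img'][:,:,::-1]
c=cv2.resize(im[105:295,205:415],None,fx=3.15,fy=3.15,interpolation=cv2.INTER_CUBIC); cv2.imwrite('pics/crop1.png',cv2.convertScaleAbs(c,alpha=1.5))
hsv=cv2.cvtColor(im,cv2.COLOR_BGR2HSV)
m=((hsv[...,1]<45)&(hsv[...,2]>90)).astype(np.uint8)
m2=np.zeros_like(m); m2[215:290,335:410]=m[215:290,335:410]
m2=cv2.morphologyEx(m2,cv2.MORPH_CLOSE,np.ones((9,9)))
cs,_=cv2.findContours(m2,cv2.RETR_EXTERNAL,cv2.CHAIN_APPROX_NONE); k=max(cs,key=cv2.contourArea)
r=cv2.minAreaRect(k);print(r); P=onz(d,cv2.boxPoints(r),6);print(P, [np.linalg.norm(P[i]-P[i-1]) for i in range(4)])
h=hsv[215:290,335:410,2]<60
# rib: dark pixels inside
dk=((hsv[...,2]<45)&(m2>0)).astype(np.uint8)
n,l,s,ce=cv2.connectedComponentsWithStats(dk);print(s,ce)
E
```

```text
((370.95306396484375, 253.93289184570312), (42.05604553222656, 51.0928840637207), 10.007980346679688)
[[ 378.57748007 -138.52637308    6.        ]
 [ 530.63071342 -170.21947022    6.        ]
 [ 504.74994963 -296.06004541    6.        ]
 [ 352.46303486 -263.8289117     6.        ]] [np.float64(127.99488439979147), np.float64(155.32108091549458), np.float64(128.4743721509833), np.float64(155.66036872429513)]
[[     0      0    640    480 307127]
 [   363    248     20      7     73]] [[319.48742703 239.49735451]
 [372.39726027 250.63013699]]
```

View pics/crop1.png

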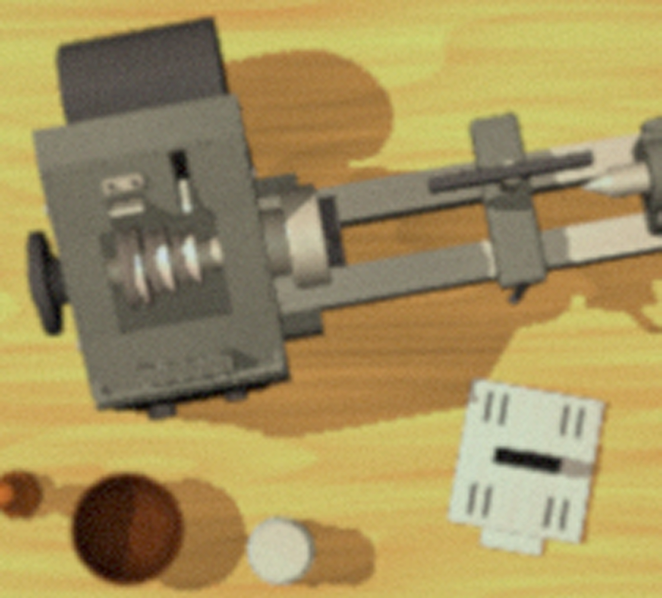

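The crop shows the larger grey cover with its tongue at the lower end (crop (513,545)), its rib at (528,460), and the cowl with catch (125,190) and lever roller (190,200). Next come crops of the cowl in both views.

```bash
python3 - <<'E'
from h import *
a=load('top0')['img'][105:240,208:308,::-1]; b=load('scene0')['img'][245:395,250:400,::-1]
A=cv2.resize(a,None,fx=4,fy=4,interpolation=cv2.INTER_CUBIC);B=cv2.resize(b,None,fx=4-.4,fy=3.6,interpolation=cv2.INTER_CUBIC)
o=np.zeros((545,400+545,3),np.uint8)
o=np.zeros((545,800,3),np.uint8)
A=cv2.resize(a,None,fx=3,fy=3,interpolation=cv2.INTER_CUBIC);B=cv2.resize(b,None,fx=3.3,fy=3.3,interpolation=cv2.INTER_CUBIC)
o[:405,:300]=A;o[:495,305:800]=B
cv2.imwrite('pics/crop2.png',cv2.convertScaleAbs(o,alpha=1.8))
d=load('top0')
print(onz(d,[(372.4,250.6)],36))
E
```

```text
[[ 450.77068796 -219.16832729   36.        ]]
```

View pics/crop2.png

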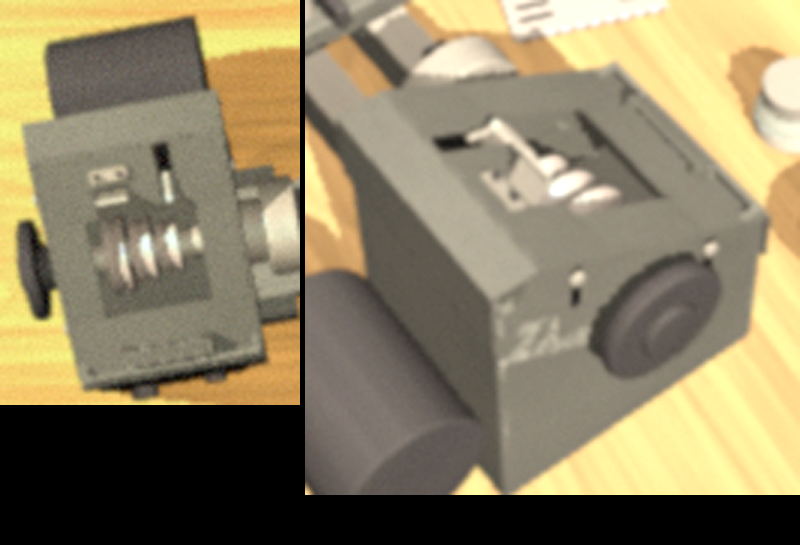

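```bash
python3 - <<'E'
from h import *
a=load('top0');b=load('scene0')
T=lambda x,y:(208+x/3,105+y/3); S=lambda x,y:(250+(x-305)/3.3,245+y/3.3)
N=dict(fl=((85,385),(768,208)),fr=((267,355),(615,65)),bl=((24,127),(490,300)),br=((216,93),(338,118)),roller=((168,198),(495,125)),catch=((110,177),(499,185)))
Q={}
for k,(p,q) in N.items():
    Q[k],e=two(a,T(*p),b,S(*q)); print(k,Q[k].round(1),round(e,1))
d=lambda i,j:Q[i]-Q[j]
for i,j in(('fl','fr'),('bl','br'),('bl','fl'),('br','fr')): v=d(i,j);print(i,j,np.linalg.norm(v[:2]).round(1),np.degrees(np.arctan2(v[1],v[0])).round(1))
E
```

```text
fl [505.5 171.6 157.5] 3.8
fr [5.301e+02 4.000e-01 1.470e+02] 1.9
bl [733.5 208.1 256.5] 0.0
br [758.2  35.4 256.3] 0.2
roller [666.7  81.  245. ] 0.1
catch [687.4 131.3 251.5] 2.6
fl fr 173.0 98.2
bl br 174.4 98.2
bl fl 230.9 9.1
br fr 230.8 8.7
```

```bash
python3 - <<'E'
from h import *
a=load('top0');b=load('scene0')
T=lambda x,y:(208+x/3,105+y/3); S=lambda x,y:(250+(x-305)/3.3,245+y/3.3)
yaw=np.radians(8.5)
def slope(d,uv,c,h,n=0):
    N=np.array([-.5*np.cos(yaw),-.5*np.sin(yaw),.866]);o=np.array([*c,215+h])+n*N
    cc,r=ray(d,uv); return cc+r*((o-cc)@N/(r@N))[:,None]
def pl(P,c,h):
    R=Ro.from_euler('z',yaw).as_matrix()@Ro.from_euler('y',-30,degrees=True).as_matrix()
    return (P-np.array([*c,215+h]))@R
c=(610,101)
for h in(-16,-12,-8):
    print('h',h)
    P=slope(a,[T(85,385),T(267,355),T(105,317),T(212,298),T(80,178)],c,h);print('top',pl(P,c,h).round(1)[:,:2].tolist())
    P=slope(b,[S(768,208),S(615,65),S(663,197),S(540,262),S(375,95)],c,h);print('scn',pl(P,c,h).round(1)[:,:2].tolist())
    P=slope(a,[T(168,198)],c,h,13);print('roller',pl(P,c,h).round(1))
E
```

```text
h -16
top [[-104.8, 85.3], [-107.5, -88.2], [-39.9, 52.3], [-40.2, -48.3], [97.8, 46.4]]
scn [[-120.7, 77.1], [-111.5, -89.5], [-34.7, 49.0], [112.1, 82.8], [126.2, -84.5]]
roller [[ 68.9 -28.1  13. ]]
h -12
top [[-105.1, 84.9], [-107.8, -88.3], [-40.4, 51.9], [-40.7, -48.4], [97.0, 46.0]]
scn [[-117.1, 80.1], [-108.0, -85.7], [-31.5, 52.1], [114.5, 85.7], [128.5, -80.7]]
roller [[ 68.1 -28.3  13. ]]
h -8
top [[-105.5, 84.4], [-108.2, -88.4], [-40.9, 51.5], [-41.2, -48.6], [96.2, 45.6]]
scn [[-113.4, 83.0], [-104.4, -81.8], [-28.3, 55.2], [116.8, 88.6], [130.7, -76.8]]
roller [[ 67.4 -28.6  13. ]]
```

Call:
send_rows:
  targets: [0,0,0,0.72,-0.34,0.25,1,0,0,0,0.72,-0.34,0.25,1,0,0,0,0.72,-0.34,0.25,1,0,0,0,0.72,-0.34,0.25,1,0,0,0,0.72,-0.34,0.25,1]
  newtons: 60

```text
time_s: 0.72
eef_pos: [350.3, -320.3, 155.7]
ee_rot: [-0.0, 0.984, 0.176, -0.0]
force: [0.0, -0.9, -0.4]
grip_width: 1.002
grip_force: 0.0
```

Call:
send_rows:
  targets: [0,0,0,0.72,-0.34,0.25,1,0,0,0,0.72,-0.34,0.25,1,0,0,0,0.72,-0.34,0.25,1,0,0,-9.7,0,0,0,1,0,0,-9.7,0,0,0,1]

```text
time_s: 1.35
eef_pos: [449.9, -218.5, 110.8]
ee_rot: [-0.0, 0.939, 0.343, -0.0]
force: [0.4, -0.0, -0.4]
grip_width: 0.998
grip_force: 0.0
```

Call:
send_rows:
  targets: [0,0,-9.7,0,0,0,1,0,0,-9.7,0,0,0,1,0,0,-9.7,0,0,0,1,0,0,-9.4,0,0,0,1,0,0,0,0,0,0,1]

```text
time_s: 1.98
eef_pos: [449.6, -219.1, 111.1]
ee_rot: [-0.0, 0.776, 0.63, -0.0]
force: [-0.2, 0.7, -0.0]
grip_width: 0.995
grip_force: 0.0
```

Call:
send_rows:
  targets: [0,0,0,0,0,0.8,1,0,0,0,0,0,0.6,1,0,0,0,0,0,0.27,1,0,0,0,0,0,0,-1,0,0,0,0,0,0,-1]

```text
time_s: 2.6
eef_pos: [450.4, -219.7, 12.3]
ee_rot: [0.001, 0.776, 0.631, 0.0]
force: [0.2, -0.1, 0.1]
grip_width: 0.599
grip_force: 0.0
```

Call:
send_rows:
  targets: [0,0,0,0,0,0,-1,0,0,0,0,0,0,-1,0,0,0,0,0,0,-1,0,0,0,0,0,0,-1,0,0,0,0,0,0,-1]

```text
time_s: 3.22
eef_pos: [450.1, -219.5, 12.0]
ee_rot: [0.001, 0.776, 0.631, 0.0]
force: [-1.1, 1.8, 6.9]
grip_width: 0.174
grip_force: 60.1
```

Call:
send_rows:
  targets: [0,0,0,0,0,-0.3,-1,0,0,0,0,0,-0.7,-1,0,0,0,0,0,-1,-1,0,0,0,0,0,-1,-1,0,0,0,0,0,-1,-1]

```text
time_s: 3.85
eef_pos: [449.3, -218.8, 253.0]
ee_rot: [-0.0, 0.776, 0.631, -0.0]
force: [0.9, -1.9, -4.5]
grip_width: 0.175
grip_force: 59.2
```

Call:
send_rows:
  targets: [0,0,0,0,0,-1,-1,0,0,-10.1,0,0,0,-1,0,0,-10.1,0,0,0,-1,0,0,0,0,0,0,-1,0,0,0,0,0,0,-1]

```text
time_s: 4.47
eef_pos: [449.6, -219.1, 310.9]
ee_rot: [-0.0, 0.655, 0.756, 0.0]
force: [0.5, 0.7, -2.9]
grip_width: 0.172
grip_force: 59.2
```

Call:
send_rows:
  targets: [0,0,0,0.5,0.35,0,-1,0,0,0,0.75,0.53,0,-1,0,0,0,0.8,0.58,0,-1,0,0,0,0.8,0.58,0,-1,0,0,0,0.8,0.58,0,-1]

```text
time_s: 5.1
eef_pos: [573.8, 22.3, 311.0]
ee_rot: [-0.0, 0.654, 0.756, -0.0]
force: [0.5, -1.2, -3.6]
grip_width: 0.172
grip_force: 59.3
```

Call:
send_rows:
  targets: [0,0,0,0.8,0.58,0,-1,0,0,0,0.42,0.28,0,-1,-9,0,0,0,0,0,-1,-9,0,0,0,0,0,-1,-9,0,0,0,0,0,-1]

```text
time_s: 5.72
eef_pos: [613.2, 100.5, 311.1]
ee_rot: [0.154, 0.636, 0.735, 0.179]
force: [-0.2, 0.7, -4.0]
grip_width: 0.169
grip_force: 59.7
```

Call:
send_rows:
  targets: [-9,0,0,0,0,0,-1,-9,0,0,0,0,0,-1,0,0,0,0,0,0,-1,0,0,0,0,0,0,-1,0,0,0,0,0,0,-1]

```text
time_s: 6.35
eef_pos: [614.3, 100.5, 311.8]
ee_rot: [0.25, 0.604, 0.7, 0.29]
force: [-0.0, -0.1, -3.7]
grip_width: 0.173
grip_force: 59.7
```

```bash
python3 - <<'E'
from h import *
from rig import monitor
t=cap('top','top1')['img'];s=cap('scene','scene1')['img']; m=monitor.sense()
print({k:np.round(m[k],2) for k in('time_s','eef_pos','ee_rot','force','wrist_torque','joints')})
o=np.zeros((540,800,3),np.uint8)
o[:,:400]=cv2.resize(t[105:240,208:308],None,fx=4,fy=4,interpolation=cv2.INTER_CUBIC)
o[:,:400]
b=cv2.resize(s[220:390,240:365],None,fx=3.17,fy=3.17,interpolation=cv2.INTER_CUBIC)[:540,:396];o[:b.shape[0],404:404+b.shape[1]]=b
cv2.imwrite('pics/crop3.png',cv2.convertScaleAbs(o[:,:,::-1],alpha=1.8))
E
```

```text
{'time_s': np.float64(6.45), 'eef_pos': array([613.99, 100.52, 311.39]), 'ee_rot': array([0.25, 0.6 , 0.7 , 0.29]), 'force': array([ 1.1 ,  0.02, -4.13]), 'wrist_torque': array([-0.14,  0.77,  0.02]), 'joints': array([-0.1 ,  0.12,  1.72,  0.33,  0.55, -0.46])}
```

View pics/crop3.png

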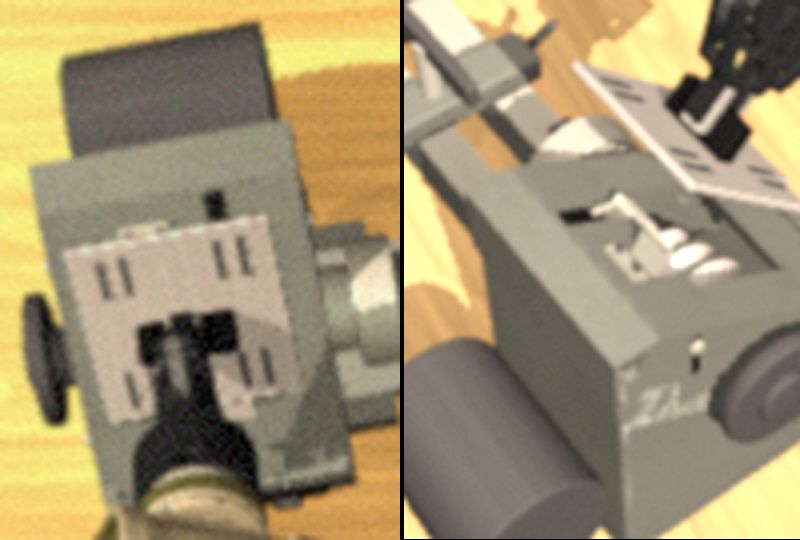

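Top view shows the cover's upper edge corners at crop (64,252) and (266,216), and the cowl's back corners at (30,165) and (290,122). The cover looks centred and held at 45°. I'll now compute the alignment numerically.

```bash
python3 - <<'E'
from h import *
from rig import monitor
m=monitor.sense(); R=Ro.from_quat(np.roll(m['ee_rot'],-1)).as_matrix(); p=np.array(m['eef_pos'])
C=np.c_[R[:,1],R[:,0],-R[:,2]]; O=p-C@[0,0,12]
print('cover x yaw',np.degrees(np.arctan2(C[1,0],C[0,0])),'pitch',np.degrees(np.arcsin(C[2,0])),'y tilt',C[:,1])
a=load('top1');T=lambda x,y:(208+x/4,105+y/4)
pts=[T(64,252),T(266,216)]
z=(O+C@[70,0,6])[2]
W=onz(a,pts,z);print('edge seen in cover frame',((W-O)@C).round(1).tolist(), 'dir',np.degrees(np.arctan2(*(W[1]-W[0])[[0,1]])))
B=onz(a,[T(30,165),T(290,122)],275-12);print('back',B.round(1),B.mean(0),'dir',np.degrees(np.arctan2(*(B[1]-B[0])[[0,1]])))
F=onz(a,[T(353,475)],162.5-12);print('fr',F)
yaw=np.radians(8.5); e=np.array([-np.sin(yaw),np.cos(yaw)])
print('y along lathe-y: back mid',B.mean(0)[:2]@e,'fr+88',F[0][:2]@e+88,'cover edge mid',W.mean(0)[:2]@e,'TCP',p[:2]@e)
E
```

```text
cover x yaw 8.428009934567667 pitch 44.97215913406425 y tilt [-1.46745995e-01  9.89174191e-01  1.81502298e-04]
edge seen in cover frame [[71.4, 63.5, 4.6], [71.1, -65.1, 5.0]] dir 171.7654301504002
back [[735.2 208.3 263. ]
 [758.   33.7 263. ]] [746.59162106 121.01232192 263.        ] dir 172.54433358972028
fr [[529.4768705    1.90495839 150.5       ]]
y along lathe-y: back mid 9.329838181927922 fr+88 11.622369635189642 cover edge mid 7.825608235220371 TCP 8.665856667882203
```

Call:
send_rows:
  targets: [0,0,0,0.03,-0.3,0.3,-1,0,0,0,0,-0.2,0.2,-1,0,0,0,0,-0.13,0.13,-1,0,0,0,0,0,0,-1,0,0,0,0,0,0,-1]

```text
time_s: 7.08
eef_pos: [613.6, 102.2, 258.6]
ee_rot: [0.25, 0.603, 0.699, 0.29]
force: [-0.1, -0.1, -2.1]
grip_width: 0.175
grip_force: 59.6
```

Call:
send_rows:
  targets: [0,0,0,0,-0.01,0.01,-1,0,0,0,0,-0.01,0.01,-1,0,0,0,0,-0.01,0.01,-1]

```text
time_s: 7.45
eef_pos: [613.2, 102.2, 255.2]
ee_rot: [0.25, 0.603, 0.7, 0.29]
force: [-0.4, 0.2, -3.3]
grip_width: 0.17
grip_force: 59.6
```

Call:
send_rows:
  targets: [0,0,0,0,-0.01,0.01,-1,0,0,0,0,-0.01,0.01,-1,0,0,0,0,-0.01,0.01,-1]

```text
time_s: 7.82
eef_pos: [613.2, 102.2, 252.5]
ee_rot: [0.25, 0.604, 0.7, 0.29]
force: [0.5, 0.3, -3.1]
grip_width: 0.172
grip_force: 59.6
```

Call:
send_rows:
  targets: [0,0,0,0,-0.01,0.01,-1,0,0,0,0,-0.01,0.01,-1,0,0,0,0,-0.01,0.01,-1]

```text
time_s: 8.2
eef_pos: [613.2, 102.2, 250.0]
ee_rot: [0.25, 0.604, 0.699, 0.29]
force: [-0.4, -0.3, -3.7]
grip_width: 0.173
grip_force: 59.6
```

Call:
send_rows:
  targets: [0,0,0,0,-0.01,0.01,-1,0,0,0,0,-0.01,0.01,-1,0,0,0,0,-0.01,0.01,-1]

```text
time_s: 8.57
eef_pos: [613.2, 102.2, 247.4]
ee_rot: [0.25, 0.604, 0.7, 0.29]
force: [-0.6, 0.3, -2.8]
grip_width: 0.177
grip_force: 59.6
```

Call:
send_rows:
  targets: [0,0,0,0,-0.01,0.01,-1,0,0,0,0,-0.01,0.01,-1,0,0,0,0,-0.01,0.01,-1]

```text
time_s: 8.95
eef_pos: [613.2, 102.2, 244.9]
ee_rot: [0.25, 0.603, 0.7, 0.29]
force: [-0.7, 0.6, -4.3]
grip_width: 0.174
grip_force: 59.6
```

Call:
send_rows:
  targets: [0,0,0,0,-0.01,0.01,-1,0,0,0,0,-0.01,0.01,-1,0,0,0,0,-0.01,0.01,-1]

```text
time_s: 9.32
eef_pos: [613.5, 102.2, 243.2]
ee_rot: [0.251, 0.603, 0.699, 0.29]
force: [-1.6, 0.3, 2.6]
grip_width: 0.174
grip_force: 60.6
```

Call:
send_rows:
  targets: [0,0,0,0,-0.03,-0.016,-1,0,0,0,0,-0.05,-0.013,-1,0,0,0,0,-0.05,-0.013,-1,0,0,0,0,-0.05,-0.013,-1]

```text
time_s: 9.82
eef_pos: [603.4, 100.6, 237.4]
ee_rot: [0.25, 0.603, 0.699, 0.29]
force: [0.1, -0.1, 2.9]
grip_width: 0.175
grip_force: 60.3
```

Call:
send_rows:
  targets: [0,0,0,0,-0.033,-0.012,-1,0,0,0,0,-0.033,-0.012,-1,0,0,0,0,-0.033,-0.009,-1]

```text
time_s: 10.2
eef_pos: [597.6, 99.9, 234.0]
ee_rot: [0.25, 0.604, 0.7, 0.29]
force: [0.7, 0.2, 0.7]
grip_width: 0.174
grip_force: 60.1
```

Call:
send_rows:
  targets: [0,0,0,0,-0.025,-0.007,-1,0,0,0,0,-0.025,-0.007,-1,0,0,0,0,-0.025,-0.007,-1]

```text
time_s: 10.58
eef_pos: [593.6, 99.4, 231.7]
ee_rot: [0.25, 0.604, 0.7, 0.29]
force: [0.3, -0.6, -1.3]
grip_width: 0.176
grip_force: 60.1
```

Call:
send_rows:
  targets: [0,0,0,0,-0.02,-0.003,-1,0,0,0,0,-0.017,-0.004,-1,0,0,0,0,-0.017,-0.004,-1]

```text
time_s: 10.95
eef_pos: [591.7, 98.8, 231.1]
ee_rot: [0.251, 0.603, 0.699, 0.29]
force: [5.3, 1.9, 2.6]
grip_width: 0.175
grip_force: 59.9
```

Call:
send_rows:
  targets: [2,0,0,0,0.01,0.05,-1,2,0,0,0,0.007,0.05,-1,0,0,0,0,0,0,-1]

```text
time_s: 11.32
eef_pos: [596.4, 99.6, 226.9]
ee_rot: [0.229, 0.612, 0.709, 0.266]
force: [2.6, -0.3, 1.1]
grip_width: 0.172
grip_force: 60.2
```

Call:
send_rows:
  targets: [2,0,0,0,0.006,0.05,-1,1.5,0,0,0,0.004,0.038,-1,0,0,0,0,0,0,-1]

```text
time_s: 11.7
eef_pos: [600.1, 100.2, 223.1]
ee_rot: [0.21, 0.618, 0.717, 0.244]
force: [4.3, 0.3, 2.1]
grip_width: 0.174
grip_force: 60.1
```

```bash
python3 - <<'E'
from h import *
from rig import monitor
t=cap('top','top2')['img'];s=cap('scene','scene2')['img']; m=monitor.sense()
print({k:np.round(m[k],2) for k in('time_s','eef_pos','force','wrist_torque')})
R=Ro.from_quat(np.roll(m['ee_rot'],-1)).as_matrix();C=np.c_[R[:,1],R[:,0],-R[:,2]];p=np.array(m['eef_pos'])
print('pitch',np.degrees(np.arcsin(C[2,0])),'origin',p-C@[0,0,12],'tip',p+C@[-88,0,-12],'edge',p+C@[70,0,-6])
o=np.zeros((540,800,3),np.uint8)
o[:,:400]=cv2.resize(t[105:240,208:308],None,fx=4,fy=4,interpolation=cv2.INTER_CUBIC)
b=cv2.resize(s[245:380,290:389],None,fx=4,fy=4,interpolation=cv2.INTER_CUBIC);o[:,404:]=b
cv2.imwrite('pics/crop4.png',cv2.convertScaleAbs(o[:,:,::-1],alpha=1.8))
E
```

```text
{'time_s': np.float64(11.8), 'eef_pos': array([599.97, 100.15, 223.24]), 'force': array([5.42, 0.65, 2.32]), 'wrist_torque': array([-0.02, -0.58, -0.04])}
pitch 37.59578075312583 origin [607.20765565 101.2208196  213.73560546] tip [538.23646564  90.99280613 160.04796545] edge [658.44990563 108.82162212 261.19568994]
```

View pics/crop4.png

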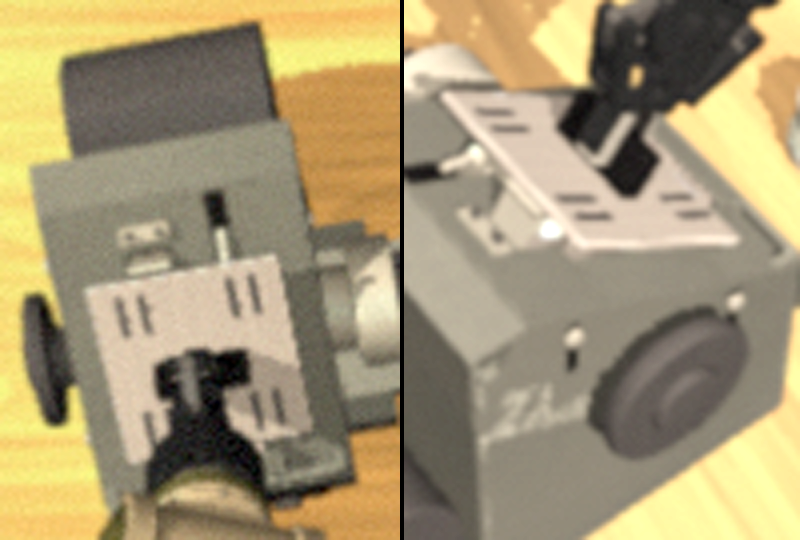

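The tongue is at the wall, because tip, height and seat centre all agree with h ≈ -11 mm. The upper edge stands just above the nose, top crop (150,275). I'll swing a little more, release, and back off.

Call:
send_rows:
  targets: [1.5,0,0,0,0.01,0.038,-1,0,0,0,0,0,0,-1]

```text
time_s: 12.05
eef_pos: [601.6, 100.4, 221.5]
ee_rot: [0.202, 0.621, 0.72, 0.234]
force: [2.7, -1.3, 2.0]
grip_width: 0.17
grip_force: 60.2
```

Call:
send_rows:
  targets: [0,0,0,0,0,0,-0.5,0,0,0,0,0,0,-0.2,0,0,0,0,0,0,-0.2,0,0,0,0,0,0,-0.2,0,0,0,0,0,-0.2,-0.2]

```text
time_s: 12.68
eef_pos: [594.1, 99.5, 230.8]
ee_rot: [0.201, 0.621, 0.72, 0.234]
force: [0.2, -0.8, -0.1]
grip_width: 0.396
grip_force: 0.0
```

Call:
send_rows:
  targets: [0,0,0,0,0,-0.6,-0.2,0,0,0,0,0,-0.2,-1,0,0,0,0,0,0,-1,0,0,0,0,0,0,-1,0,0,0,0,0,0,-1]

```text
time_s: 13.3
eef_pos: [566.7, 95.3, 269.0]
ee_rot: [0.201, 0.621, 0.72, 0.234]
force: [0.1, 0.1, -0.0]
grip_width: 0.002
grip_force: 0.0
```

```bash
python3 - <<'E'
from h import *
from rig import monitor
t=cap('top','top3')['img'];s=cap('scene','scene3')['img']; m=monitor.sense()
print({k:np.round(m[k],2) for k in('time_s','eef_pos','force','wrist_torque','grip_width')})
R=Ro.from_quat(np.roll(m['ee_rot'],-1)).as_matrix();C=np.c_[R[:,1],R[:,0],-R[:,2]]
print('pitch',np.degrees(np.arcsin(C[2,0])),'yaw',np.degrees(np.arctan2(C[1,0],C[0,0])))
o=np.zeros((540,800,3),np.uint8)
o[:,:400]=cv2.resize(t[105:240,208:308],None,fx=4,fy=4,interpolation=cv2.INTER_CUBIC)
b=cv2.resize(s[245:380,290:389],None,fx=4,fy=4,interpolation=cv2.INTER_CUBIC);o[:,404:]=b
cv2.imwrite('pics/crop5.png',cv2.convertScaleAbs(o[:,:,::-1],alpha=1.8))
E
```

```text
{'time_s': np.float64(13.4), 'eef_pos': array([566.75,  95.35, 269.32]), 'force': array([-0.2 ,  0.28,  0.09]), 'wrist_torque': array([-0.05,  0.27, -0.01]), 'grip_width': np.float64(-0.0)}
pitch 35.941451131729956 yaw 8.420324968230242
```

View pics/crop5.png

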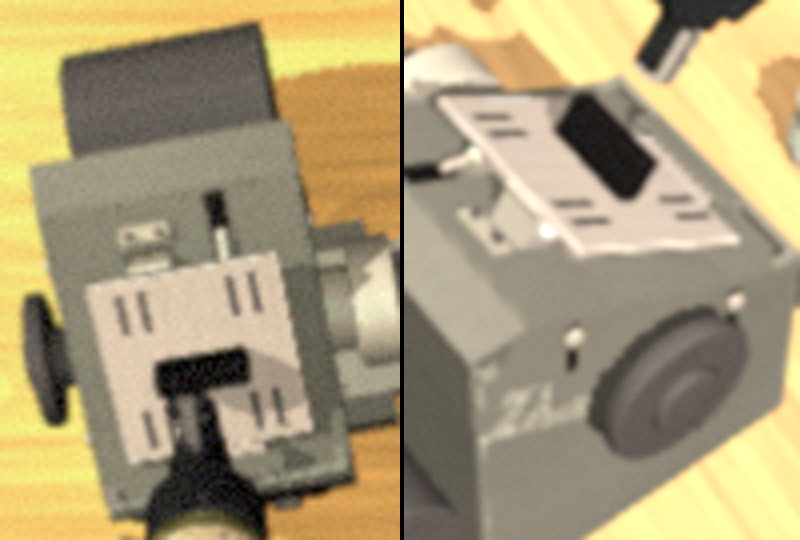

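The cover rests on the catch nose, square, with its tongue under the lip (edge at top crop (85,288)-(277,256)). I'll move the shut fingertips above the press point.

Call:
send_rows:
  targets: [6,0,0,0,0,0,-1,0,0,0,-0.08,0.52,0,-1,0,0,0,-0.08,0.52,0,-1,0,0,0,0,0,0.4,-1,0,0,0,0,0,0.3,-1]

```text
time_s: 14.02
eef_pos: [642.6, 96.9, 263.3]
ee_rot: [0.168, 0.631, 0.731, 0.196]
force: [0.3, -0.2, -0.0]
grip_width: 0.001
grip_force: 0.0
```

Call:
send_rows:
  targets: [0,0,0,0,0,0.05,-1,0,0,0,0,0,0.03,-1,0,0,0,0,0,0,-1]

```text
time_s: 14.4
eef_pos: [644.7, 97.2, 261.3]
ee_rot: [0.169, 0.631, 0.731, 0.196]
force: [-0.5, 0.7, -0.8]
grip_width: 0.002
grip_force: 0.0
```

```bash
cat > pn.py <<'E'
from h import *
from rig import monitor
m=monitor.sense();y=np.radians(8.4)
R=Ro.from_euler('z',y).as_matrix()@Ro.from_euler('y',-30,degrees=True).as_matrix()
print('t',m['time_s'],'p,y,n',((np.array(m['eef_pos'])-[613.6,102.3,204])@R).round(1),'F pyn',(np.array(m['force'])@R).round(1))
E
python3 pn.py
```

```text
t 14.4 p,y,n [54.6 -9.6 34.7] F pyn [-0.8  0.7 -0.5]
```

Call:
send_rows:
  targets: [0,0,0,0,0,0.1,-1,0,0,0,0,0,0.07,-1,0,0,0,0,0,0.04,-1,0,0,0,0,0,0.03,-1,0,0,0,0,0,0.03,-1]

```text
time_s: 15.02
eef_pos: [652.8, 98.3, 247.2]
ee_rot: [0.169, 0.631, 0.731, 0.196]
force: [-6.8, -2.0, 7.6]
grip_width: -0.004
grip_force: 4.8
```

```bash
python3 pn.py
```

```text
t 15.025 p,y,n [54.7 -9.7 18.3] F pyn [-2.3 -1.  10.1]
```

Call:
send_rows:
  targets: [0,0,0,0,0,0.03,-1,0,0,0,0,0,0.03,-1,0,0,0,0,0,0.03,-1]

```text
time_s: 15.4
eef_pos: [655.7, 98.8, 242.6]
ee_rot: [0.17, 0.631, 0.731, 0.196]
force: [-0.3, 0.3, 2.8]
grip_width: 0.003
grip_force: 1.7
```

```bash
python3 pn.py
```

```text
t 15.4 p,y,n [54.9 -9.6 12.9] F pyn [1.2 0.4 2.6]
```

Call:
send_rows:
  targets: [0,0,0,0,0,0.03,-1,0,0,0,0,0,0.03,-1,0,0,0,0,0,0.025,-1]

```text
time_s: 15.78
eef_pos: [658.2, 99.2, 237.7]
ee_rot: [0.169, 0.631, 0.731, 0.196]
force: [0.5, -1.1, 0.2]
grip_width: 0.0
grip_force: 0.0
```

```bash
python3 pn.py
```

```text
t 15.775 p,y,n [54.6 -9.6  7.3] F pyn [ 0.4 -1.2  0. ]
```

Call:
send_rows:
  targets: [0,0,0,0,0,0.02,-1,0,0,0,0,0,0.02,-1,0,0,0,0,0,0,-1]

```text
time_s: 16.15
eef_pos: [658.1, 99.2, 236.1]
ee_rot: [0.169, 0.631, 0.732, 0.195]
force: [-15.7, -4.0, 13.2]
grip_width: 0.001
grip_force: 9.7
```

```bash
python3 pn.py
```

```text
t 16.15 p,y,n [53.8 -9.5  6.1] F pyn [-7.4 -1.7 19.5]
```

Firm contact at n = 6.1, so the cover is seated. I'll retreat and check.

Call:
send_rows:
  targets: [0,0,0,0,0,-0.05,-1,0,0,0,0,0,-0.3,-1,0,0,0,0,0,-0.8,-1,0,0,0,0,0,-1,-1,0,0,0,0,0,-1,-1]

```text
time_s: 16.77
eef_pos: [563.9, 85.4, 401.2]
ee_rot: [0.169, 0.631, 0.731, 0.196]
force: [-0.1, 0.4, -0.2]
grip_width: -0.001
grip_force: 0.0
```

Call:
send_rows:
  targets: [0,0,0,0,-0.6,-0.7,-1,0,0,0,0,-0.6,-0.7,-1,0,0,0,0,-0.6,-0.7,-1,0,0,0,0,0,0,-1,0,0,0,0,0,0,-1]

```text
time_s: 17.4
eef_pos: [410.6, 62.5, 454.2]
ee_rot: [0.169, 0.631, 0.731, 0.196]
force: [1.3, 0.1, 0.0]
grip_width: -0.002
grip_force: 0.0
```

```bash
python3 - <<'E'
from h import *
from rig import monitor
t=cap('top','top4')['img'];s=cap('scene','scene4')['img']; m=monitor.sense()
print(m['eef_pos'],m['force'])
o=np.zeros((540,800,3),np.uint8)
o[:,:400]=cv2.resize(t[105:240,208:308],None,fx=4,fy=4,interpolation=cv2.INTER_CUBIC)
b=cv2.resize(s[245:380,290:389],None,fx=4,fy=4,interpolation=cv2.INTER_CUBIC);o[:,404:]=b
cv2.imwrite('pics/crop6.png',cv2.convertScaleAbs(o[:,:,::-1],alpha=1.8))
E
```

```text
[411.15429965  62.56774588 453.4753287 ] [0.88343596 0.18399401 1.13071002]
```

View pics/crop6.png

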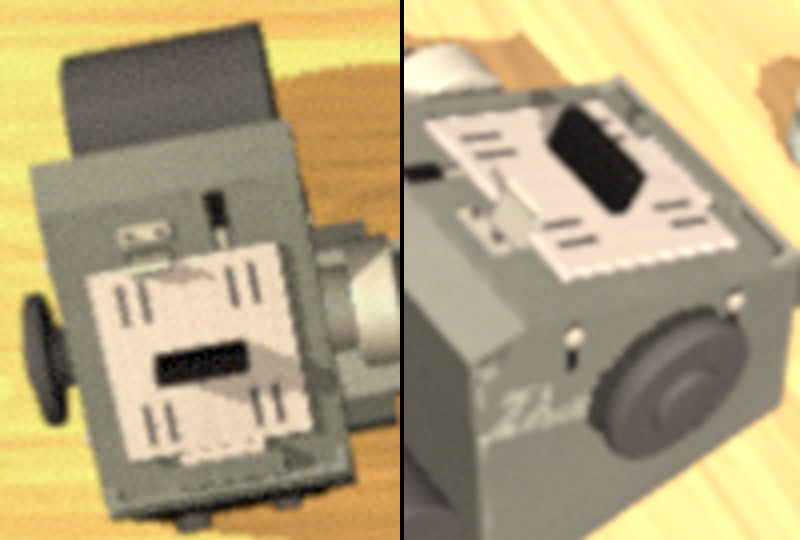

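The cover lies flat and square, with the catch nose over the edge (scene crop (515,220)) and the lever down. I'll check numerically how much of the tongue is visible and that the pose fits.

```bash
python3 - <<'E'
from h import *
d=load('top4');g=d['img'].astype(float).mean(2); y=np.radians(8.4)
R=Ro.from_euler('z',y).as_matrix()@Ro.from_euler('y',-30,degrees=True).as_matrix();c=np.array([613.6,102.3,204])
for n,nm in((6,'plate'),):
    P=[c+R@[a,b,n] for a,b in((70,65),(70,-65),(-70,65),(-70,-65))]
    q=proj(d,P);print('pred crop px',((q-[208,105])*4).round().tolist())
for yy in(-20,0,20):
  ps=np.arange(-100,-55,3);q=proj(d,[c+R@[p,yy,4] for p in ps]).astype(np.float32)
  v=cv2.remap(g.astype(np.float32),q[:,:1],q[:,1:],cv2.INTER_LINEAR).ravel()
  print(yy,dict(zip(ps.tolist(),v.round().astype(int).tolist())))
for yy in(-45,-10,45):
  ps=np.arange(55,85,3);q=proj(d,[c+R@[p,yy,6] for p in ps]).astype(np.float32)
  print(yy,dict(zip(ps.tolist(),cv2.remap(g.astype(np.float32),q[:,:1],q[:,1:],cv2.INTER_LINEAR).ravel().round().astype(int).tolist())))
E
```

```text
pred crop px [[85.0, 277.0], [275.0, 243.0], [128.0, 462.0], [312.0, 430.0]]
-20 {-100: 62, -97: 62, -94: 67, -91: 69, -88: 69, -85: 72, -82: 77, -79: 92, -76: 111, -73: 112, -70: 103, -67: 108, -64: 116, -61: 117, -58: 117}
0 {-100: 62, -97: 58, -94: 66, -91: 69, -88: 68, -85: 69, -82: 71, -79: 93, -76: 111, -73: 117, -70: 108, -67: 112, -64: 115, -61: 115, -58: 115}
20 {-100: 63, -97: 61, -94: 69, -91: 69, -88: 68, -85: 69, -82: 78, -79: 98, -76: 114, -73: 118, -70: 116, -67: 118, -64: 119, -61: 120, -58: 121}
-45 {55: 75, 58: 77, 61: 93, 64: 113, 67: 120, 70: 114, 73: 85, 76: 70, 79: 69, 82: 70}
-10 {55: 109, 58: 96, 61: 96, 64: 111, 67: 120, 70: 116, 73: 90, 76: 72, 79: 71, 82: 71}
45 {55: 76, 58: 81, 61: 100, 64: 115, 67: 124, 70: 114, 73: 87, 76: 72, 79: 69, 82: 68}
```

The bright tongue ends at p ≈ -78, where the lip covers it, and the plate edges match the seated prediction. Handing in.

```bash
python3 -c "
from rig import job; print(job.finish_job())"
```

```text
the job is handed in; nothing more can be done
None
```

The belt cover is back on the cowl: the tongue is hooked under the lip, the catch looks snapped over the edge with the lever under it, and it sits flat and square. I handed the job in with the arm clear after about 17 s; no verdict came back, and I did not re-check the bench items, though no move went near them.

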